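# Open the oily-waste can by its lever for a fill check and ease the lid shut

## Robot

A 6-joint arm with a two-finger parallel gripper is mounted at the origin on the work surface. World frame = base frame: x ahead of the robot, y to its left, z up, the work surface at z = 0. Lengths are in m, angles in rad, forces in N, time in s.
With the tool pointing down it reaches from about 0.3 to 1 m from the base axis. Payload 5.1 kg.
Tool frame: the origin (TCP) lies midway between the tips of the shut fingers; the grasp point (between the pads) lies manip.grip_depth behind it (manip.grip_depth is the distance from the TCP to the grasp point, in m); z points along the fingers, y is the line along which they close (so a half turn about z gives the same grasp; the last joint's range is limited). The gripper opens to 95 mm and grips with 3 to 60 N. Pads are 20 mm wide; open, the fingers measure 119 mm over their backs; the gripper's body (75 mm by 180 mm) begins 59 mm behind the grasp point.
Start: joints at [1.024, 0.124, 1.65, -0, 1.367, -0.083], TCP at [0.291, 0.581, 0.215] pointing down, gripper open.
Joint ranges: [-2.61, 2.61], [-1.02, 2.33], [0.03, 2.71], [-1.35, 4.49], [0.32, 2.68], [-2.91, 2.91]. Speed limits (rad/s): [2.57, 2.57, 3.14, 3.14, 3.14, 3.14].

## Interface

Orientations are given as a unit quaternion [w, x, y, z].
In Python, from bench import sensors, cams, order, manip gives the robot as it stands.
- The arm moves only by the shell command python3 -m inch 'ROWS' [FORCE]. ROWS is JSON, a list that holds one entry, the list of rows, each a list of 7 numbers: the shift along the tool's x, y, z in m, then the turn, a rotation vector about the tool's x, y, z in rad, then the gripper command: -1 is fully open, 1 is shut, values between are in proportion. In form: [[[dx, dy, dz, ax, ay, az, claw], ...]]. A call has 1 to 12 rows; each row is the pose to reach, as a shift and turn from the pose commanded when the call began, along the tool's axes at that moment; what a row does not reach only later rows make up. A row lasts 1/10 s, in which the tool goes at most 50 mm and 8.59 degrees, less where a joint would pass 70% of its speed; a pose out of reach is approached as far as the arm can. A call with a gripper value outside its range is refused whole. The fingers move at their own pace and stop on an object; FORCE is the grip in N (left out, the last holds). Time passes only in rows, so rows that repeat a pose let the fingers close. It gives the time, the measured TCP pose, the force, the opening and the grip force at its end, in the units of the state.
- sensors.get_obs(): the state, without advancing time (a new reading comes with each control period).
- cams.get_image(name): name is "scene" or "side" or "wrist"; returns a dict with "color" (384x512x3 uint8, red, green, blue), "fx", "fy", "cx", "cy" (pixels), "dist" ([k1, k2, p1, p2, k3] as OpenCV has them; the pictures are not rectified), "extrinsics" (4x4, takes a point from camera to world coordinates); the wrist camera has in their place "T_tool_cam" (4x4, takes a point from camera to tool coordinates, whose origin is the TCP and whose axes are the flange's). Camera axes: x right, y down, z forward; pixel columns grow to the right and rows downward; lengths in m; the calibration is good to about 2 mm. A picture is of the moment at which its call begins: read the wrist's pose just before it. There is no depth.
- order.hand_in(): hands the job in; it is judged then, once.
The state is a dict: "time": time; "joint_pos": joint angles; "joint_velocities": joint speeds; "effort": joint torques, N m; "tcp_pos": TCP position; "tcp_rot": TCP orientation; "ft_force": force on the tool from outside, world axes, zero at the start; "wrist_torque": the same for the moment, N m; "grip_width": opening from 0.0 (shut) to 1.0 (fully open); "gripper_force": force on a finger pad.
Only numpy, scipy, OpenCV 4.12 (cv2) and the standard library are available. Lean on these libraries where they do the work, as an engineer would, in place of code of your own. Each camera call takes 0.05 s, during which the arm holds its last target. There are 200 camera calls.

## Task

Check the oily-waste can: press its lever down with the fingertips until the lid stands fully open, and keep it open for three seconds so that the overhead camera can see how full it is. Then let the lever come up slowly so that the lid eases shut without dropping or slamming. Open it by the lever only, never touching the lid, and leave the parts standing around the can where they are.

Things in the scene. Friction and masses are not known exactly. Their poses are not given: they have to be found in the camera images.
- waste_can: The oily-waste can: a round red steel can with a yellow band, 230 mm in diameter, 288 mm high over its lid, fixed to the bench. Origin on the bench at the can's centre, z up. Its lever sticks out along the can's own -x axis; the lid's hinge and the push rod that links lever and lid are on the opposite (+x) side.
- lever_pad (a point): Centre of the top of the black rubber press pad at the free end of the can's lever; moves with it. The pad is 44 mm long (along the can's x), 68 mm wide, 200 mm from the can's axis, 85 mm out from its wall, nothing above it. Its top is 73 mm above the bench at rest, 30 mm with the lever fully down, moving straight down to within 3 mm. Pressing takes 8 to 14 N at first, 2 to 5 N fully down; let go, it flies up.
- can_lid (a joint): Lid angle in rad: 0 shut, 1.15 fully open against its stop. The lid falls by its own weight and follows the lever in proportion: 1 mm of pad travel turns it about 0.027 rad, so a gentle closing means the pad rising at about 20 mm/s or slower (two seconds or more from open to shut).
- lid_front (a point): Middle of the lid's front edge, above the lever. The lid is a red disc 238 mm in diameter, slightly domed; its front edge is 276 mm above the bench when shut and swings up and back, away from the lever.
- spray: Aerosol can, blue with a white band and a yellow cap, 65 mm in diameter, 190 mm high, upright on the bench beside the lever, 120 to 140 mm from the pad's centre, on the can's -y side of the lever. Origin under its centre. Leave alone.
- carburettor: Used aluminium carburettor with a black top, about 95 x 60 mm, 95 mm high, on the left of the bench. Origin under its centre. Leave alone.
- piston: Aluminium piston, 57 mm in diameter, 52 mm high, crown up, on the bench 100 to 130 mm from the centre of the pad, farther out from the can. Origin under its centre. Leave alone.
- sprocket: Steel chain sprocket, 140 mm across, 6 mm thick, lying flat on the right of the bench. Origin under its centre. Leave alone.
- bolt_jar: Amber glass jar with a steel cap, 72 mm in diameter, 110 mm high, on the right of the bench. Origin under its centre. Leave alone.
- carton: Red carton, 60 x 90 mm, 50 mm high, on the right of the bench. Origin under its centre. Leave alone.
- spanner: Steel spanner lying on the right of the bench near the robot. Origin under its centre. Leave alone.

How it is judged:
By the outcome, as a careful person would: the job done as asked, in the order asked, and still so for the second after the job is handed in, with the robot touching nothing.
It also fails if it takes over 51 s, if anything falls off the work surface, if the arm or the gripper's body presses on something with over 40 N, if the wrist force passes 120 N, or if a joint passes its speed limit or range.

## Working session

There is one attempt and no reset: what is moved stays moved. The work goes in short steps, Python scripts to look and compute and a shell command to move; the robot and the scene stay as the last step left them, time stands still between calls to the robot, and variables do not carry over. Pictures are saved under pics/ and viewed, at most 10 in all, crops included, and the job is handed in when it is done.

```bash
mkdir -p pics
python3 - <<'E'
from bench import sensors,cams,manip
import cv2,numpy as np
print(sensors.get_obs(),manip.grip_depth)
for n in ["scene","side"]:
    d=cams.get_image(n); cv2.imwrite(f"pics/{n}0.png",d["color"][:,:,::-1])
    print(n,d["fx"],d["fy"],d["cx"],d["cy"],d["dist"],np.round(d["extrinsics"],4).tolist())
E
```

```text
{'time': 0.0, 'joint_pos': array([ 1.02442921e+00,  1.24511341e-01,  1.65167215e+00, -3.60648578e-05,
        1.36745869e+00, -8.25904950e-02]), 'joint_velocities': array([-0.00046349, -0.00151755,  0.00109526, -0.00011941,  0.0026833 ,
       -0.0008625 ]), 'effort': array([-1.64763900e-03, -4.17593944e+01, -3.59936500e+01,  7.74040399e-02,
        4.91032947e-02, -1.66575169e-04]), 'tcp_pos': array([0.29046321, 0.58078205, 0.21338409]), 'tcp_rot': array([-3.00188828e-04,  2.29812019e-01,  9.73234497e-01, -9.79966398e-04]), 'ft_force': array([ 0.37331071,  0.13481252, -0.59176968]), 'wrist_torque': array([-0.00658404,  0.02604271,  0.01239851]), 'gripper_force': 0.0, 'grip_width': 0.9954042998130634} 0.0188
scene 347.12238831605333 347.12238831605333 256.41991273671533 190.2056762984909 [-0.03126471  0.          0.          0.          0.        ] [[-0.4941, 0.5912, -0.6374, 1.2525], [0.8691, 0.3172, -0.3794, 0.3982], [-0.0221, -0.7415, -0.6706, 0.9298], [0.0, 0.0, 0.0, 1.0]]
side 418.09754316515705 418.09754316515705 256.0778730872348 188.65333194258847 [-0.09757669  0.          0.          0.          0.        ] [[0.9871, -0.0678, 0.1447, 0.3125], [-0.159, -0.5066, 0.8474, -1.1456], [0.0159, -0.8595, -0.5109, 0.8557], [0.0, 0.0, 0.0, 1.0]]
```

View pics/scene0.png

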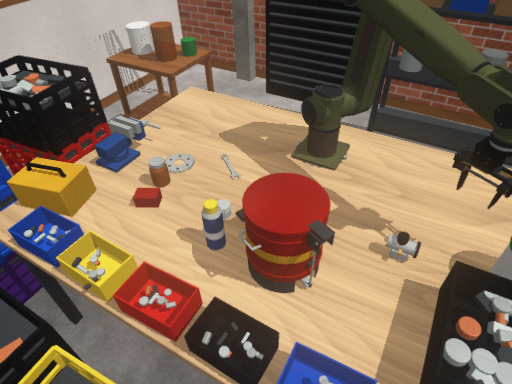

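View pics/side0.png

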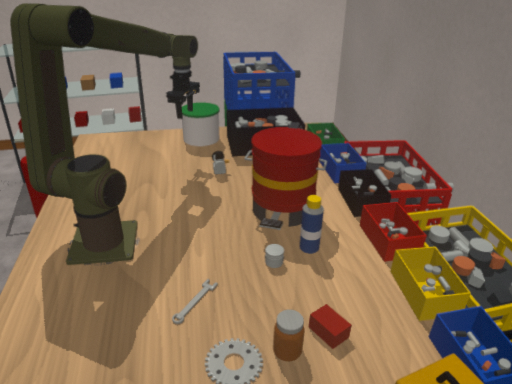

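The scene view shows the can at (287,230), with the spray can at (213,225) and the piston at (224,209). In the side view the pad is at about (270,223), the piston at (274,256) and the spray can at (311,230). I'll zoom in on the side view.

Run:
```python
import cv2
i=cv2.imread("pics/side0.png")[120:280,230:350]
cv2.imwrite("pics/sidec.png",cv2.resize(i,None,fx=3.7,fy=3.7,interpolation=cv2.INTER_CUBIC)[:600])
i=cv2.imread("pics/scene0.png")[165:295,190:350]
cv2.imwrite("pics/scenec.png",cv2.resize(i,None,fx=4.5,fy=4.5,interpolation=cv2.INTER_CUBIC))
```

```text
(no output)
```

View pics/sidec.png

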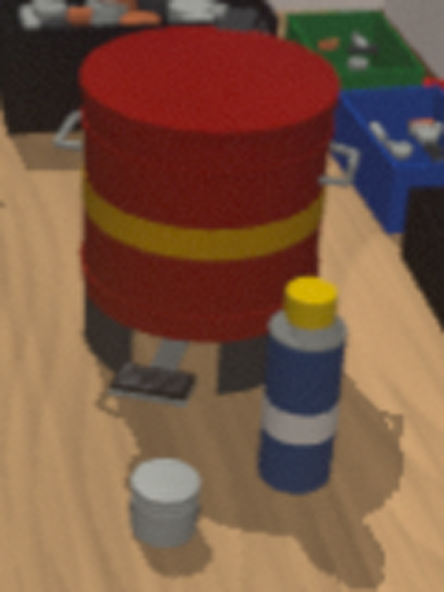

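View pics/scenec.png

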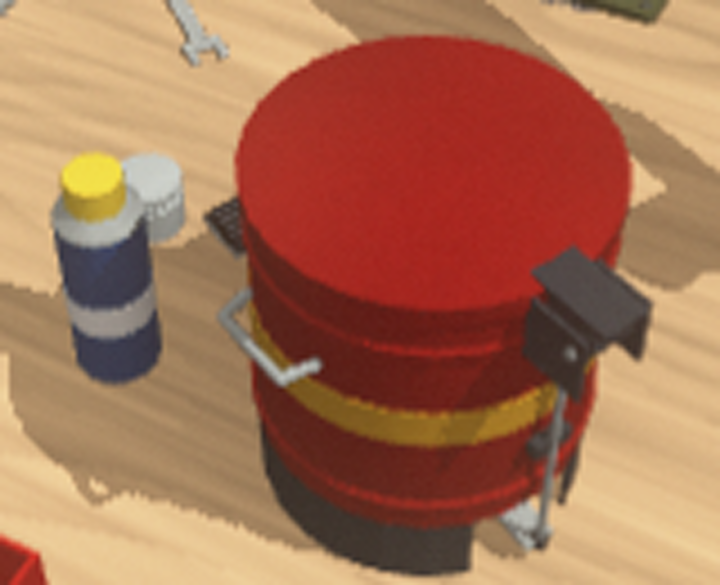

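```bash
cat > h.py <<'E'
from bench import sensors,cams
import cv2,numpy as np
from scipy.optimize import least_squares
from scipy.spatial.transform import Rotation as R
D={n:cams.get_image(n) for n in("scene","side")}
def proj(n,P):
    d=D[n];E=np.linalg.inv(d["extrinsics"]);K=np.array([[d["fx"],0,d["cx"]],[0,d["fy"],d["cy"]],[0,0,1.]])
    return cv2.projectPoints(np.atleast_2d(np.float64(P)),cv2.Rodrigues(E[:3,:3])[0],E[:3,3],K,np.array(d["dist"],float))[0][:,0]
side=lambda p:np.array(p)/3.7+[230,120]
scene=lambda p:np.array(p)/4.5+[190,165]
def ray(n,p,z):
    f=lambda q:(proj(n,[q[0],q[1],z])[0]-p)
    return least_squares(f,[.6,.3]).x
E
python3 - <<'E'
from h import *
a=np.linspace(0,2*np.pi,721)
def f(q):
    c=np.array(q[:2]);r=[]
    circ=np.c_[c[0]+.119*np.cos(a),c[1]+.119*np.sin(a),np.full(721,.276)]
    for n,l,rr in(("side",side((80,0))[0],side((339,0))[0]),("scene",scene((236,0))[0],scene((631,0))[0])):
        u=proj(n,circ)[:,0]; r+=[u.min()-l,u.max()-rr]
    u=np.array([np.cos(q[2]),np.sin(q[2])]);v=np.array([-u[1],u[0]])
    pc=[np.r_[c+x*u+y*v,.073] for x,y in((-.178,.034),(-.178,-.034),(-.222,-.034),(-.222,.034))]
    r+=list((proj("side",pc)-side([(122,364),(196,376),(186,400),(110,390)])).ravel())
    r+=list((proj("scene",pc[3])-scene((205,215))).ravel()) if 0 else []
    return r
for t0 in(.5,1,1.5,2):
    s=least_squares(f,[.65,.3,t0]);print(s.x,s.cost,np.round(s.fun,1))
q=min((least_squares(f,[.65,.3,t]) for t in(0,.5,1,1.5,2)),key=lambda s:s.cost).x
u=np.array([np.cos(q[2]),np.sin(q[2])]);v=np.array([-u[1],u[0]])
pad=q[:2]-.2*u;print("pad",pad,"ray",ray("side",side((153,381)),.073))
print("scene corners",[ (proj("scene",np.r_[q[:2]+x*u+y*v,.073])[0]-[190,165])*4.5 for x,y in((-.222,-.034),(-.222,.034))])
pi=ray("side",side((166,482)),.052);sp=ray("side",side((311,290)),.19)
for n,p in(("piston",pi),("spray",sp),("spray2",ray("scene",scene((93,165)),.19)),("piston2",ray("scene",scene((152,178)),.052))):print(n,p,np.linalg.norm(p-pad),(p-pad)@u,(p-pad)@v)
E
```

```text
[0.62766997 0.11712999 1.16866746] 1.917968643666025 [-0.8 -0.3 -0.8 -0.5 -0.2 -0.9  0.2 -1.   0.3  0.2 -0.  -0.4]
[0.62766998 0.11712999 1.16866745] 1.9179686436658114 [-0.8 -0.3 -0.8 -0.5 -0.2 -0.9  0.2 -1.   0.3  0.2 -0.  -0.4]
[0.62766998 0.11712999 1.16866745] 1.9179686436657903 [-0.8 -0.3 -0.8 -0.5 -0.2 -0.9  0.2 -1.   0.3  0.2 -0.  -0.4]
[0.62766998 0.11712999 1.16866745] 1.9179686436659562 [-0.8 -0.3 -0.8 -0.5 -0.2 -0.9  0.2 -1.   0.3  0.2 -0.  -0.4]
pad [ 0.54939432 -0.06691598] ray [ 0.54865881 -0.06777359]
scene corners [array([196.73627439, 210.96218105]), array([267.98208254, 172.27201297])]
piston [ 0.53854902 -0.18012054] 0.11372287635080346 -0.10841883266270197 -0.03432563662275122
spray [ 0.66546476 -0.12133891] 0.12819595201606346 -0.0046541509770641675 -0.1281114397389536
spray2 [ 0.66173222 -0.11856849] 0.12364378885666995 -0.0035655673047226867 -0.12359236729114087
piston2 [ 0.54126892 -0.16426003] 0.09768257957894362 -0.09275900813149147 -0.030621116303272664
```

```bash
cat > d.py <<'E'
# how far to go: target position, tool-y heading (deg)
import sys,numpy as np
from bench import sensors
from scipy.spatial.transform import Rotation as R
x,y,z,h=map(float,sys.argv[1:])
o=sensors.get_obs();q=o["tcp_rot"];A=R.from_quat(np.r_[q[1:],q[0]])
c,s=np.cos(np.radians(h)),np.sin(np.radians(h))
Y=np.array([c,s,0]);Z=np.array([0,0,-1.]);T=R.from_matrix(np.c_[np.cross(Y,Z),Y,Z])
print("t",o["time"],"tcp",o["tcp_pos"].round(4),"F",o["ft_force"].round(1),"shift",A.inv().apply(np.array([x,y,z])-o["tcp_pos"]).round(4),"turn",(A.inv()*T).as_rotvec().round(4),"j",o["joint_pos"].round(2))
E
python3 -m inch '[[[0,0,-0.05,0,0,0,1],[0,0,-0.1,0,0,0,1],[0,0,-0.15,0,0,0,1],[0,0,-0.19,0,0,0,1],[0,0,-0.19,0,0,0,1]]]' 20; python3 d.py .5345 -.0652 .405 -23
```

```text
time: 0.7
tcp_pos: [0.2916, 0.5828, 0.4138]
tcp_rot: [0.002, 0.23, 0.973, 0.006]
ft_force: [-0.4, 0.0, 0.6]
grip_width: 0.636
gripper_force: 0.0
t 0.7 tcp [0.2916 0.5828 0.4138] F [-0.4  0.   0.6] shift [-0.5071 -0.471   0.0029] turn [ 0.0116 -0.0094  1.5085] j [ 1.02  0.07  1.38  0.    1.68 -0.08]
```

```bash
python3 -m inch '[[[-0.01,-0.01,0,0,0,0.04,1],[-0.03,-0.03,0,0,0,0.12,1],[-0.06,-0.055,0,0,0,0.24,1],[-0.09,-0.083,0,0,0,0.36,1],[-0.12,-0.11,0,0,0,0.48,1],[-0.15,-0.138,0,0,0,0.6,1],[-0.18,-0.165,0,0,0,0.72,1],[-0.21,-0.193,0,0,0,0.84,1],[-0.24,-0.22,0,0,0,0.96,1],[-0.27,-0.248,0,0,0,1.06,1],[-0.29,-0.268,0,0,0,1.14,1],[-0.3,-0.278,0,0,0,1.18,1]]]'; python3 d.py .5345 -.0652 .405 -23
```

```text
time: 1.9
tcp_pos: [0.4345, 0.1958, 0.4019]
tcp_rot: [-0.001, 0.735, 0.679, -0.002]
ft_force: [0.8, 0.7, -0.5]
grip_width: 0.008
gripper_force: 0.0
t 1.9 tcp [0.4345 0.1958 0.4019] F [ 0.8  0.7 -0.5] shift [-0.2523  0.1204 -0.003 ] turn [-0.0033  0.0026  0.3222] j [ 0.31 -0.31  1.75 -0.    1.71  0.39]
```

```bash
python3 -m inch '[[[-0.02,0.01,0,0,0,0.03,1],[-0.05,0.024,0,0,0,0.07,1],[-0.08,0.038,0,0,0,0.11,1],[-0.11,0.053,0,0,0,0.15,1],[-0.14,0.067,0,0,0,0.19,1],[-0.17,0.081,0,0,0,0.23,1],[-0.2,0.096,0,0,0,0.27,1],[-0.225,0.108,0,0,0,0.3,1],[-0.245,0.117,0,0,0,0.315,1],[-0.252,0.12,0,0,0,0.322,1],[-0.252,0.12,0,0,0,0.322,1],[-0.252,0.12,0,0,0,0.322,1]]]'; python3 d.py .5345 -.0652 .085 -23
python3 - <<'E'
from bench import cams,sensors
import cv2
d=cams.get_image("wrist");cv2.imwrite("pics/w1.png",d["color"][:,:,::-1])
import numpy as np
print(d["T_tool_cam"],d["fx"],d["cx"],d["cy"],d["dist"],sensors.get_obs()["tcp_pos"],sensors.get_obs()["tcp_rot"])
E
```

```text
time: 3.1
tcp_pos: [0.5357, -0.0607, 0.404]
tcp_rot: [-0.001, 0.832, 0.555, -0.0]
ft_force: [-0.5, -0.1, 0.5]
grip_width: 0.006
gripper_force: 0.0
t 3.1 tcp [ 0.5357 -0.0607  0.404 ] F [-0.5 -0.1  0.5] shift [-0.0047  0.001   0.319 ] turn [-0.0013 -0.0003  0.0072] j [-0.21 -0.17  1.63  0.    1.69  0.18]
[[ 2.08489311e-04 -9.60052461e-01 -2.79819993e-01  7.81135797e-02]
 [ 9.99999752e-01  1.17213791e-05  7.04867861e-04 -1.00337047e-04]
 [-6.73430249e-04 -2.79820070e-01  9.60052225e-01 -1.71707090e-01]
 [ 0.00000000e+00  0.00000000e+00  0.00000000e+00  1.00000000e+00]] 286.01320967288797 257.8735928531158 191.59371698597465 [-0.01160214  0.          0.          0.          0.        ] [ 0.53569496 -0.06056299  0.40436849] [-3.57896207e-04  8.31762304e-01  5.55131820e-01 -6.30571631e-05]
```

View pics/w1.png

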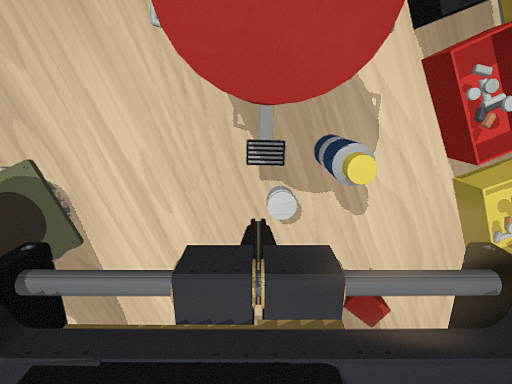

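The wrist picture shows the pad at (266,152), the piston at (282,203) and the spray cap at (360,168), with the can lid at the top. The camera sits on the can side of the gripper, so I'll lean the tool back away from the can. First I'll check the pad position from this view.

Run:
```python
from bench import cams,sensors
import numpy as np,cv2
from scipy.spatial.transform import Rotation as R
o=sensors.get_obs();d=cams.get_image("wrist");q=o["tcp_rot"]
T=np.eye(4);T[:3,:3]=R.from_quat(np.r_[q[1:],q[0]]).as_matrix();T[:3,3]=o["tcp_pos"];T=T@d["T_tool_cam"]
K=np.array([[d["fx"],0,d["cx"]],[0,d["fy"],d["cy"]],[0,0,1]])
def w(p,z):
    n=cv2.undistortPoints(np.array([[p]],float),K,np.array(d["dist"]))[0,0];v=T[:3,:3]@np.r_[n,1];return (T[:3,3]+v*(z-T[2,3])/v[2])[:2]
u=np.array([.391,.920]);v=np.array([-.920,.391]);pad=w((266,152),.073)
print("pad",pad,"edges",w((247,152),.073),w((285,152),.073))
for n,p,z in(("piston",(282,199),.052),("spray",(360,168),.19)):
    a=w(p,z);print(n,a,(a-pad)@u,(a-pad)@v)
# tilted goal
A=R.from_quat(np.r_[q[1:],q[0]])
for t in(20,-20):
    print(t,(A*R.from_rotvec([0,np.radians(t),0])).apply([0,0,-1])[:2]@u)
```

```text
pad [ 0.550568   -0.06216198] edges [ 0.51965887 -0.04932776] [ 0.58148382 -0.07499122]
piston [ 0.54431318 -0.16089891] -0.093283608607855 -0.03285170843086094
spray [ 0.66521241 -0.11494226] -0.0037318922532796122 -0.12610994366965303
20 -0.3421555298608436
-20 0.34161624376650135
```

```bash
python3 -m inch '[[[0.001,0,0.01,0,0.05,0,1],[0.002,0,0.03,0,0.12,0,1],[0.004,0,0.06,0,0.2,0,1],[0.005,0,0.09,0,0.27,0,1],[0.005,0,0.12,0,0.33,0,1],[0.005,0,0.15,0,0.35,0,1],[0.005,0,0.18,0,0.35,0,1],[0.005,0,0.21,0,0.35,0,1],[0.005,0,0.24,0,0.35,0,1],[0.005,0,0.265,0,0.35,0,1],[0.005,0,0.28,0,0.35,0,1],[0.005,0,0.285,0,0.35,0,1]]]'; python3 d.py .54 -.057 .085 -23
python3 - <<'E'
from bench import cams
import cv2,numpy as np
a=cams.get_image("wrist")["color"];b=cams.get_image("side")["color"][60:300,180:390]
b=cv2.resize(b,None,fx=1.6,fy=1.6)
cv2.imwrite("pics/c2.png",cv2.resize(np.hstack([a[:, 100:],b]),None,fx=1,fy=1)[:,:,::-1])
E
```

```text
time: 4.4
tcp_pos: [0.537, -0.056, 0.1181]
tcp_rot: [-0.098, 0.819, 0.546, 0.144]
ft_force: [-0.5, 0.4, -0.5]
grip_width: 0.003
gripper_force: 0.0
t 4.4 tcp [ 0.537  -0.056   0.1181] F [-0.5  0.4 -0.5] shift [-0.0112  0.0032  0.0311] turn [-0.0039 -0.35    0.007 ] j [-0.39 -0.06  2.04  0.38  1.19 -0.14]
```

View pics/c2.png

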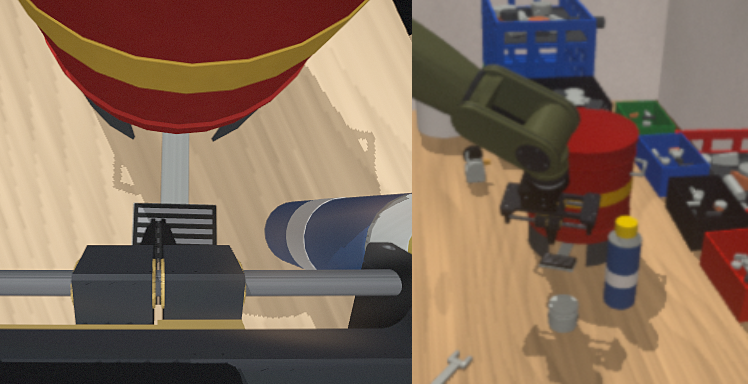

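```bash
python3 -m inch '[[[-0.0034,0,0.0094,0,0,0,1],[-0.0069,0,0.0188,0,0,0,1],[-0.0103,0,0.0282,0,0,0,1],[-0.012,0,0.033,0,0,0,1],[-0.013,0,0.0357,0,0,0,1],[-0.014,0,0.0385,0,0,0,1],[-0.015,0,0.0413,0,0,0,1],[-0.0161,0,0.0442,0,0,0,1],[-0.0172,0,0.047,0,0,0,1],[-0.0182,0,0.05,0,0,0,1],[-0.0192,0,0.0526,0,0,0,1],[-0.0202,0,0.0555,0,0,0,1]]]'; python3 d.py .54 -.057 .035 -23
```

```text
time: 5.7
tcp_pos: [0.5388, -0.058, 0.0622]
tcp_rot: [-0.095, 0.819, 0.547, 0.145]
ft_force: [-3.2, -2.6, 6.6]
grip_width: 0.005
gripper_force: 3.4
t 5.7 tcp [ 0.5388 -0.058   0.0622] F [-3.2 -2.6  6.6] shift [-0.008   0.0006  0.0261] turn [ 0.0011 -0.3489  0.0073] j [-0.39  0.01  2.07  0.4   1.09 -0.19]
```

```bash
python3 -m inch '[[[-0.001,0,0.0028,0,0,0,1],[-0.002,0,0.0056,0,0,0,1],[-0.003,0,0.0085,0,0,0,1],[-0.0041,0,0.0113,0,0,0,1],[-0.0051,0,0.014,0,0,0,1],[-0.0062,0,0.017,0,0,0,1],[-0.0072,0,0.0197,0,0,0,1],[-0.0082,0,0.0225,0,0,0,1],[-0.0089,0,0.0244,0,0,0,1],[-0.0093,0,0.0254,0,0,0,1],[-0.0093,0,0.0254,0,0,0,1],[-0.0093,0,0.0254,0,0,0,1]]]'; python3 d.py .54 -.057 .03 -23
```

```text
time: 6.9
tcp_pos: [0.5375, -0.0564, 0.0331]
tcp_rot: [-0.097, 0.819, 0.546, 0.145]
ft_force: [-0.1, 0.1, 1.7]
grip_width: 0.003
gripper_force: 0.5
t 6.9 tcp [ 0.5375 -0.0564  0.0331] F [-0.1  0.1  1.7] shift [-0.0006  0.0025  0.0031] turn [-0.0026 -0.3503  0.0064] j [-0.39  0.06  2.09  0.41  1.04 -0.22]
```

Not yet at the stop, since the force is only 1.7 N. I'll press a few mm further to feel it.

```bash
python3 -m inch '[[[-0.0003,0,0.0009,0,0,0,1],[-0.0007,0,0.0019,0,0,0,1],[-0.001,0,0.0028,0,0,0,1],[-0.001,0,0.0028,0,0,0,1]]]'; python3 d.py .54 -.057 .03 -23
python3 - <<'E'
from bench import cams
import cv2,numpy as np
a=cams.get_image("scene")["color"][80:300,150:400];b=cams.get_image("side")["color"][60:280,180:400]
cv2.imwrite("pics/c3.png",cv2.resize(np.hstack([a,b]),None,fx=1.7,fy=1.7)[:,:,::-1])
E
```

```text
time: 7.3
tcp_pos: [0.5378, -0.0564, 0.0323]
tcp_rot: [-0.098, 0.819, 0.547, 0.145]
ft_force: [-6.9, 0.5, 12.9]
grip_width: 0.007
gripper_force: 6.8
t 7.3 tcp [ 0.5378 -0.0564  0.0323] F [-6.9  0.5 12.9] shift [-0.0005  0.0023  0.0023] turn [-0.0033 -0.3514  0.0075] j [-0.39  0.06  2.08  0.41  1.04 -0.22]
```

View pics/c3.png

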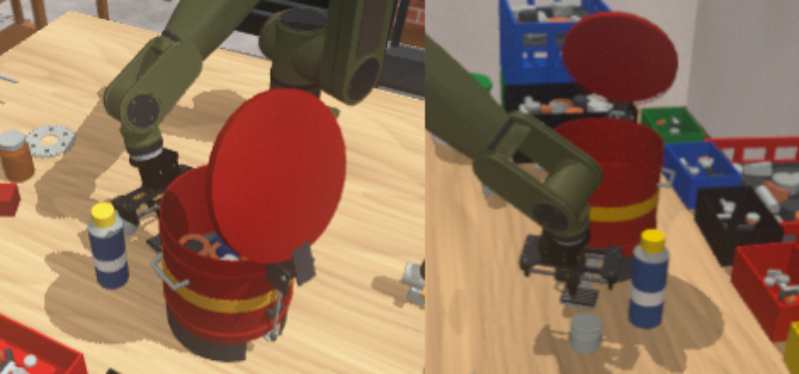

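The lid stands wide open in both views, at (280,180) and (620,55), and the rising force shows the stop has been reached. The spray can and piston haven't moved. Holding now.

```bash
Z='unused'
python3 -m inch '[[[0,0,0,0,0,0,1],[0,0,0,0,0,0,1],[0,0,0,0,0,0,1],[0,0,0,0,0,0,1],[0,0,0,0,0,0,1],[0,0,0,0,0,0,1],[0,0,0,0,0,0,1],[0,0,0,0,0,0,1],[0,0,0,0,0,0,1],[0,0,0,0,0,0,1],[0,0,0,0,0,0,1],[0,0,0,0,0,0,1]]]'
python3 -m inch '[[[0,0,0,0,0,0,1],[0,0,0,0,0,0,1],[0,0,0,0,0,0,1],[0,0,0,0,0,0,1],[0,0,0,0,0,0,1],[0,0,0,0,0,0,1],[0,0,0,0,0,0,1],[0,0,0,0,0,0,1],[0,0,0,0,0,0,1],[0,0,0,0,0,0,1],[0,0,0,0,0,0,1],[0,0,0,0,0,0,1]]]'
python3 -m inch '[[[0,0,0,0,0,0,1],[0,0,0,0,0,0,1],[0,0,0,0,0,0,1],[0,0,0,0,0,0,1],[0,0,0,0,0,0,1],[0,0,0,0,0,0,1],[0,0,0,0,0,0,1],[0,0,0,0,0,0,1],[0,0,0,0,0,0,1],[0,0,0,0,0,0,1],[0,0,0,0,0,0,1],[0,0,0,0,0,0,1]]]'; python3 d.py .54 -.057 .03 -23
```

```text
time: 8.6
tcp_pos: [0.5378, -0.0564, 0.0323]
tcp_rot: [-0.098, 0.819, 0.547, 0.145]
ft_force: [-6.0, 0.2, 14.0]
grip_width: 0.004
gripper_force: 6.7
time: 9.8
tcp_pos: [0.5377, -0.0564, 0.0323]
tcp_rot: [-0.098, 0.819, 0.547, 0.145]
ft_force: [-7.2, 0.9, 13.3]
grip_width: 0.004
gripper_force: 6.7
time: 11.0
tcp_pos: [0.5377, -0.0564, 0.0323]
tcp_rot: [-0.098, 0.819, 0.547, 0.145]
ft_force: [-6.0, 0.8, 13.6]
grip_width: 0.008
gripper_force: 6.7
t 11.0 tcp [ 0.5377 -0.0564  0.0323] F [-6.   0.8 13.6] shift [-0.0004  0.0023  0.0022] turn [-0.0032 -0.3514  0.0075] j [-0.39  0.06  2.09  0.41  1.04 -0.22]
```

Held for more than 3.5 s. Now I'll raise the pad at about 10 mm/s.

```bash
python3 -m inch '[[[0.0003,0,-0.0009,0,0,0,1],[0.0007,0,-0.0019,0,0,0,1],[0.001,0,-0.0028,0,0,0,1],[0.0014,0,-0.0038,0,0,0,1],[0.0017,0,-0.0047,0,0,0,1],[0.0021,0,-0.0056,0,0,0,1],[0.0024,0,-0.0066,0,0,0,1],[0.0027,0,-0.0075,0,0,0,1],[0.0031,0,-0.0085,0,0,0,1],[0.0034,0,-0.0094,0,0,0,1],[0.0038,0,-0.0103,0,0,0,1],[0.0041,0,-0.0113,0,0,0,1]]]'
python3 -m inch '[[[0.0003,0,-0.0009,0,0,0,1],[0.0007,0,-0.0019,0,0,0,1],[0.001,0,-0.0028,0,0,0,1],[0.0014,0,-0.0038,0,0,0,1],[0.0017,0,-0.0047,0,0,0,1],[0.0021,0,-0.0056,0,0,0,1],[0.0024,0,-0.0066,0,0,0,1],[0.0027,0,-0.0075,0,0,0,1],[0.0031,0,-0.0085,0,0,0,1],[0.0034,0,-0.0094,0,0,0,1],[0.0038,0,-0.0103,0,0,0,1],[0.0041,0,-0.0113,0,0,0,1]]]'
python3 -m inch '[[[0.0003,0,-0.0009,0,0,0,1],[0.0007,0,-0.0019,0,0,0,1],[0.001,0,-0.0028,0,0,0,1],[0.0014,0,-0.0038,0,0,0,1],[0.0017,0,-0.0047,0,0,0,1],[0.0021,0,-0.0056,0,0,0,1],[0.0024,0,-0.0066,0,0,0,1],[0.0027,0,-0.0075,0,0,0,1],[0.0031,0,-0.0085,0,0,0,1],[0.0034,0,-0.0094,0,0,0,1],[0.0038,0,-0.0103,0,0,0,1],[0.0041,0,-0.0113,0,0,0,1]]]'; python3 d.py .54 -.057 .03 -23
```

```text
time: 12.2
tcp_pos: [0.5379, -0.057, 0.0427]
tcp_rot: [-0.097, 0.819, 0.546, 0.145]
ft_force: [-2.8, 0.5, 2.6]
grip_width: 0.006
gripper_force: 1.4
time: 13.4
tcp_pos: [0.5381, -0.0568, 0.0548]
tcp_rot: [-0.097, 0.819, 0.546, 0.145]
ft_force: [-2.5, 2.0, 4.3]
grip_width: 0.004
gripper_force: 2.3
time: 14.6
tcp_pos: [0.5385, -0.0565, 0.0672]
tcp_rot: [-0.097, 0.819, 0.546, 0.146]
ft_force: [-1.2, 4.6, 6.8]
grip_width: 0.007
gripper_force: 2.8
t 14.6 tcp [ 0.5385 -0.0565  0.0672] F [-1.2  4.6  6.8] shift [-0.0127  0.0015  0.035 ] turn [-0.0004 -0.3515  0.0061] j [-0.39  0.01  2.07  0.4   1.1  -0.19]
```

```bash
python3 -m inch '[[[0.0003,0,-0.0009,0,0,0,1],[0.0007,0,-0.0019,0,0,0,1],[0.001,0,-0.0028,0,0,0,1],[0.0014,0,-0.0038,0,0,0,1],[0.0017,0,-0.0047,0,0,0,1],[0.0021,0,-0.0056,0,0,0,1],[0.0024,0,-0.0066,0,0,0,1],[0.0027,0,-0.0075,0,0,0,1],[0.0031,0,-0.0085,0,0,0,1],[0.0034,0,-0.0094,0,0,0,1],[0.0038,0,-0.0103,0,0,0,1],[0.0041,0,-0.0113,0,0,0,1]]]'
python3 -m inch '[[[0.0003,0,-0.0009,0,0,0,1],[0.0007,0,-0.0019,0,0,0,1],[0.001,0,-0.0028,0,0,0,1],[0.0014,0,-0.0038,0,0,0,1],[0.0021,0,-0.0056,0,0,0,1],[0.0031,0,-0.0085,0,0,0,1],[0.0041,0,-0.0113,0,0,0,1],[0.0068,0,-0.0188,0,0,0,1],[0.0103,0,-0.0282,0,0,0,1],[0.0137,0,-0.0376,0,0,0,1],[0.0137,0,-0.0376,0,0,0,1],[0.0137,0,-0.0376,0,0,0,1]]]'
python3 - <<'E'
from bench import cams
import cv2,numpy as np
a=cams.get_image("scene")["color"][80:300,150:400];b=cams.get_image("side")["color"][60:280,180:400]
cv2.imwrite("pics/c4.png",cv2.resize(np.hstack([a,b]),None,fx=1.7,fy=1.7)[:,:,::-1])
E
```

```text
time: 15.8
tcp_pos: [0.5382, -0.0576, 0.0785]
tcp_rot: [-0.096, 0.819, 0.546, 0.145]
ft_force: [0.4, 0.3, -0.5]
grip_width: 0.006
gripper_force: 0.3
time: 17.0
tcp_pos: [0.5383, -0.0572, 0.1194]
tcp_rot: [-0.096, 0.819, 0.546, 0.145]
ft_force: [-0.9, 0.8, -0.6]
grip_width: 0.008
gripper_force: 0.0
```

View pics/c4.png

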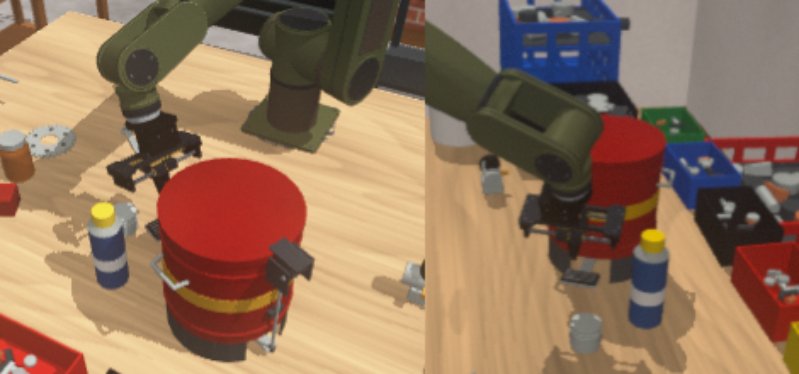

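The lid is shut in the scene view at (232,205), the tool is clear above the pad at (580,278), and the spray can and piston haven't moved. Handing in.

```bash
python3 -c "
from bench import order
print(order.hand_in())"
```

```text
the job is handed in; nothing more can be done
None
```

The job is handed in: I pressed the lever until the lid stood fully open, held it for about 3.7 s, then eased it shut at about 10 mm/s, touching only the lever pad; the spray can and piston beside it look unmoved.

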